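Park the glue caddy in its bay

ROBOT

A 6-joint arm with a two-finger parallel gripper is mounted at the origin on the work surface. World frame = base frame: x ahead of the robot, y to its left, z up, the work surface at z = 0. Lengths are in m, angles in rad, forces in N, time in s.
With the tool pointing down it reaches from about 0.275 to 0.825 m from the base axis. Payload 5.2 kg.
Tool frame: the origin (TCP) lies at the very end of the fingers, on their centre line; the grasp point (between the pads) lies 19 mm behind it; z points along the fingers, y is the line along which they close (so a half turn about z gives the same grasp; the last joint's range is limited). The gripper opens to 93 mm and grips with 3 to 60 N. Pads are 15 mm wide; open, the fingers measure 128 mm over their backs; the gripper's body (75 mm by 188 mm) begins 65 mm behind the grasp point.
Start: joints at [-1.53, 0.259, 1.535, -0, 1.348, -0.203], TCP at [0.133, -0.534, 0.219] pointing down, gripper open.
Joint ranges: [-3.14, 3.14], [-0.91, 2.08], [0.19, 2.58], [-1.22, 4.36], [0.22, 2.71], [-3.12, 3.12]. Speed limits (rad/s): [2.57, 2.57, 3.14, 3.14, 3.14, 3.14].

INTERFACE

Orientations are given as a unit quaternion [x, y, z, w].
In Python, from rig import robot, camera, camera_info gives the robot as it stands. The module is installed in compiled form; this text tells all that it offers.
- The arm moves only by the tool apply_moves, never from a script. Its argument "plan" is a list of rows, each an object with "jaw": the opening, from 0 (shut) to 1 (fully open); "translation": the shift along the tool's x, y, z in mm, a list of three; "twist": the turn, a rotation vector about the tool's x, y, z in rad, a list of three. In form: [{"jaw": jaw, "translation": [tx, ty, tz], "twist": [ax, ay, az]}, ...]. A call has 1 to 5 rows; each row is the pose to reach, as a shift and turn from the pose commanded when the call began, along the tool's axes at that moment; what a row does not reach only later rows make up. A row lasts 1/10 s, in which the tool goes at most 50 mm and 8.59 degrees, less where a joint would pass 70% of its speed; a pose out of reach is approached as far as the arm can. A call with a gripper value outside its range is refused whole. The fingers move at their own pace and stop on an object; "grip_force" is the grip in N (left out, the last holds). Time passes only in rows, so rows that repeat a pose let the fingers close. It gives the time, the measured TCP pose, the force, the opening and the grip force at its end, in the units of the state.
- robot.read_state(): the state, without advancing time (a new reading comes with each control period).
- camera(name): name is "scene" or "side" or "wrist"; returns (picture, depth): 480x640x3 uint8, blue, green, red; 480x640 float32, m along the optical axis (not along the pixel's ray), 0 where there is no reading.
- camera_info(name): a dict with "vfov" (degrees; the focal length in pixels is half the picture's height over the tangent of half this angle, whatever the lens; pixels are square), "cx", "cy" (the principal point, pixels), "rvec" (rotation vector, rad) and "tvec" (3), from world to camera coordinates, as OpenCV has them. Camera axes: x right, y down, z forward; pixel columns grow to the right and rows downward; lengths in m; the calibration is good to about 2 mm. A picture is of the moment at which its call begins: read the wrist's pose just before it. camera_info takes no time and is no camera call; for the wrist camera it gives the pose at the moment of the call.
- robot.job_done(): hands the job in; it is judged then, once.
The state is a dict: "time": time; "joint_positions": joint angles; "joint_vel": joint speeds; "tau": joint torques, N m; "tcp_pos": TCP position; "orientation": TCP orientation; "ft_force": force on the tool from outside, world axes, zero at the start; "torque": the same for the moment, N m; "gripper_width": finger opening in m; "grasp_force": force on a finger pad.
Only numpy, scipy, OpenCV 4.12 (cv2) and the standard library are available. Lean on these libraries where they do the work, as an engineer would, in place of code of your own. Each camera call takes 0.05 s, during which the arm holds its last target. There are 200 camera calls.

TASK

Take the glue caddy by its push rail and roll it straight ahead on the bench until all four swivel castors trail behind their pivots, then steer it into its parking bay, nose first, and ease it in until its tongue clicks into the roller catch and the nose rests on the two rubber buffers; then let go. Keep the wheels on the bench, feel your way in gently without ramming the battens or the buffers, keep the jar standing in the tray, and leave the other things on the bench where they are.

Things in the scene. Friction and masses are not known exactly. Their poses are not given: they have to be found in the camera images.
- caddy: Wheeled glue caddy, about 0.75 kg: plywood tray 220 mm long (x), 150 mm wide (y), deck underside 43, deck top 55, rim top 68 mm above the bench, on four swivel castors. Origin on the bench under the tray's centre; x points to the nose (the end with the tongue), z up. At the front a fixed wood block with glue cup (x 31 to 89, y 5 to 63, top 107 mm) and the loose jar.
- push_rail (a point): Middle of the push rail, a wooden dowel 16 mm in diameter and 112 mm long across the caddy's rear, along its y, at x = -95, z = 105 mm. Free all round for a gripper from above: below is only the rim (68 mm); nothing over 75 mm high within 100 mm ahead. Gripped squarely (fingers closing along the caddy's x) the caddy turns with the gripper.
- tongue: Steel tongue fixed to the middle of the caddy's nose, 49 mm above the bench: origin on the nose face (x = 110 mm in the caddy's frame), same axes as the caddy; a 5 mm thick neck ending in an upright round head of 12 mm diameter whose axis is 20 mm ahead of the nose face.
- castor_fl_wheel (a point): Centre of the front left castor's rubber wheel (30 mm across, 11 mm wide), 15 mm off its swivel pivot, which stands at x = 80, y = 50 mm in the caddy's frame. Trailing straight: the wheel is directly behind its pivot (towards the caddy's -x). Starts swivelled out of line; some 80 mm of straight rolling brings it round.
- castor_fr_wheel (a point): Centre of the front right castor's rubber wheel (30 mm across, 11 mm wide), 15 mm off its swivel pivot, which stands at x = 80, y = -50 mm in the caddy's frame. Trailing straight: the wheel is directly behind its pivot (towards the caddy's -x). Starts swivelled out of line; some 80 mm of straight rolling brings it round.
- castor_rl_wheel (a point): Centre of the rear left castor's rubber wheel (30 mm across, 11 mm wide), 15 mm off its swivel pivot, which stands at x = -80, y = 50 mm in the caddy's frame. Trailing straight: the wheel is directly behind its pivot (towards the caddy's -x). Starts swivelled out of line; some 80 mm of straight rolling brings it round.
- castor_rr_wheel (a point): Centre of the rear right castor's rubber wheel (30 mm across, 11 mm wide), 15 mm off its swivel pivot, which stands at x = -80, y = -50 mm in the caddy's frame. Trailing straight: the wheel is directly behind its pivot (towards the caddy's -x). Starts swivelled out of line; some 80 mm of straight rolling brings it round.
- dock: Parking bay fixed to the bench: two wood battens 58 mm high, 20 mm thick, 156 mm apart inside (3 mm spare each side of the tray), splayed at the mouth, and an end block. Origin on the bench in the bay's middle line; x points into the bay, z up. Light joinery: a push of 15 N or more against it counts as ramming.
- bay_mouth (a point): Bench-level middle of the line where the straight battens begin, at x = -90 mm in the dock's frame; the splayed ends reach back to x = -140 mm, where the opening is 200 mm wide.
- nose_stop (a point): Where the middle of the caddy's nose face would rest if the stop plate stood at the front end of its slots (dock x = 80, z = 49 mm). The steel plate on the end block carries the catch and, 45 mm to each side, a rubber buffer for the nose. It is in fact screwed down 8 to 52 mm deeper than that: how much is not measured, feel for it.
- catch (a point): Middle between the catch's two upright spring rollers (10 mm thick, 5 mm apart), 15 mm beyond nose_stop, but deeper as the plate is. The tongue's head passes with 3 to 7 N of push, from 13 to 5 mm before home (to 10 N if held askew; a loose hold lets it line up); then it snaps in, the catch alone holds the nose on the buffers with some 3 N; beyond is a hard stop.
- jar: White plastic screw-top jar, 42 mm across, 58 mm high, 0.12 kg, standing loose in the front right part of the caddy's tray (6 mm wide rim and crosspiece 10 to 13 mm high around it). Origin at the centre of its underside, 55 mm above the bench.
- bottle: Bystander: white bottle, 56 mm across, 150 mm high, standing beyond the caddy's way. Origin at the centre of its underside.
- mouldings: Bystander: bundle of picture-frame mouldings 300 mm long, 80 mm wide, 30 mm high, lying beyond the bay. Origin at the centre of its underside.
- tape: Bystander: empty cardboard tape roll, 90 mm across, 24 mm high, lying on the robot's side of the bay. Origin at the centre of its underside.
- square: Bystander: joiner's try square, dark wood stock 110 x 22 x 16 mm and thin steel blade 150 mm long, lying beyond the caddy's start. Origin under the stock's centre.
Mind the look-alikes: they are no part of the job. Of the things that look like the jar, the middle-sized one is meant.

How it is judged:
On the way, in this order (a step that is already met when the one before it is completed fails the run):
1. rolled along outside the bay until all four castors trail (within 40 degrees of straight behind their pivots) (x of each of castor_fl_wheel, castor_fr_wheel in the frame of caddy below 0.0685 m and x of each of castor_rl_wheel, castor_rr_wheel in the frame of caddy below -0.0915 m and x of caddy in the frame of dock below -0.22 m and height (world z) of caddy below 0.006 m), for 0.1 s.
2. steered in between the battens, nose first and square (x of caddy in the frame of dock above -0.12 m and angle between the x axis of caddy and the x axis of dock, either way round below 0.08 rad and y of caddy in the frame of dock between -0.008 and 0.008 m), for 0.1 s.
At the end, for the whole second after the job is handed in: The caddy stands still on its castors in the bay, within 6 mm of its middle line, square within 0.06 rad, nose 5 to 55 mm beyond nose_stop, the tongue held by the catch (over 1 N), all castors trailing within 40 degrees, the jar upright (0.15 rad) in the tray (x of caddy in the frame of dock between -0.025 and 0.025 m and y of caddy in the frame of dock between -0.006 and 0.006 m and angle between the x axis of caddy and the x axis of dock, either way round below 0.06 rad and contact force between tongue and dock above 1 N and x of each of castor_fl_wheel, castor_fr_wheel in the frame of caddy below 0.0685 m and x of each of castor_rl_wheel, castor_rr_wheel in the frame of caddy below -0.0915 m and height (world z) of caddy below 0.004 m and linear speed of caddy below 0.01 m/s and angle between jar's own z axis and vertical below 0.15 rad and z of jar in the frame of caddy between 0.05 and 0.06 m); the robot touches nothing.
It fails at once if the caddy is rammed: 26 N or more of contact force between caddy and bay (the catch itself makes up to 10 of them) (contact force between caddy and dock above 26 N).
It fails at once if the caddy is lifted or tipped (more than 12 mm up or 0.12 rad) (height (world z) of caddy above 0.012 m or angle between caddy's own z axis and vertical above 0.12 rad).
It fails at once if the jar falls over (leans more than 0.4 rad) (angle between jar's own z axis and vertical above 0.4 rad).
It fails at once if a bystander is moved by more than 20 mm (distance of any of bottle, mouldings, tape, square from where it was at the start of the episode above 0.02 m).
It also fails if it takes over 58 s, if anything falls off the work surface, if the arm or the gripper's body presses on something with over 40 N, if the wrist force passes 120 N, or if a joint passes its speed limit or range.

## Working session

There is one attempt and no reset: what is moved stays moved. The work goes in short steps, Python scripts to look and compute and a tool call to move; the robot and the scene stay as the last step left them, time stands still between calls to the robot, and variables do not carry over. Pictures are saved under pics/ and viewed, at most 10 in all, crops included, and the job is handed in when it is done.

Besides the shell and the picture viewer there is one more tool, called after "Emit:" as a command line: name --argument value ..., lists and objects as JSON in quotes. apply_moves: Moves the arm, as the interface text tells. Its arguments: {"type":"object","properties":{"plan":{"type":"array"},"grip_force":{"type":"number"}},"required":["plan"]}

```bash
mkdir -p pics
cat > h.py <<'E'
import numpy as np, cv2
from rig import robot, camera, camera_info
from scipy.spatial.transform import Rotation as R
def cam(n):
    i=camera_info(n); f=240/np.tan(np.radians(i['vfov'])/2)
    Rm=cv2.Rodrigues(np.array(i['rvec'],float))[0]; t=np.array(i['tvec'],float).ravel()
    return f,i['cx'],i['cy'],Rm,t
def grid(n,d,c=None):
    f,cx,cy,Rm,t=c or cam(n); v,u=np.mgrid[:480,:640]
    P=np.dstack([(u-cx)/f*d,(v-cy)/f*d,d])
    return (P-t)@Rm
def ray(c,u,v,z):
    f,cx,cy,Rm,t=c; o=-Rm.T@t; r=Rm.T@np.array([(u-cx)/f,(v-cy)/f,1]); return o+r*(z-o[2])/r[2]
def proj(c,p):
    f,cx,cy,Rm,t=c; q=Rm@np.asarray(p,float)+t; return f*q[0]/q[2]+cx,f*q[1]/q[2]+cy
E
python3 - <<'E'
from h import *
for n in('scene','side'):
    c=cam(n); im,d=camera(n); cv2.imwrite(f'pics/{n}0.png',im); np.save(n+'0.npy',d); print(n,-c[3].T@c[4],c[0],(d>0).mean(),camera_info(n))
print(robot.read_state())
E
```

```text
scene [ 1.12239993 -0.06287459  1.0857756 ] 547.0111898615177 0.9959244791666667 {'vfov': 47.378723767242285, 'cx': 315.9514906664465, 'cy': 234.62028959597365, 'rvec': array([ 2.0000439 ,  1.75861944, -0.50557534]), 'tvec': array([-0.09292017, -0.35933508,  1.51818563])}
side [0.45630665 0.98280076 0.81421054] 548.7269003732457 0.9957356770833333 {'vfov': 47.24683244990755, 'cx': 327.02115558877244, 'cy': 239.4203795449904, 'rvec': array([-0.07296785,  2.80315062, -1.41107884]), 'tvec': array([0.47671527, 0.08848685, 1.26568738])}
{'time': 0.1, 'joint_positions': array([-1.52974884e+00,  2.59285694e-01,  1.53593979e+00,  2.10804711e-05,
        1.34802395e+00, -2.02819782e-01]), 'joint_vel': array([-0.00144679, -0.00163999, -0.00306736,  0.00062249,  0.00016141,
        0.00104416]), 'tau': array([ 1.79900897e-03, -4.38208544e+01, -2.84642673e+01,  7.20186601e-02,
        3.62763950e-02, -5.19329842e-05]), 'tcp_pos': array([ 0.13280093, -0.53322814,  0.21790606]), 'orientation': array([ 9.92575244e-01,  1.21629348e-01,  7.71766223e-05, -8.24852989e-04]), 'ft_force': array([ 0.13484505, -0.71738432, -0.52264813]), 'torque': array([ 0.02188991, -0.01974677,  0.05882889]), 'grasp_force': 0.0, 'gripper_width': 0.09301447535707097}
```

View pics/scene0.png

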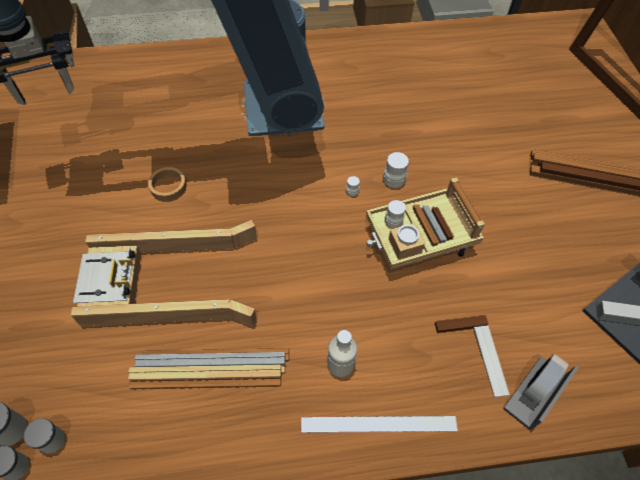

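View pics/side0.png

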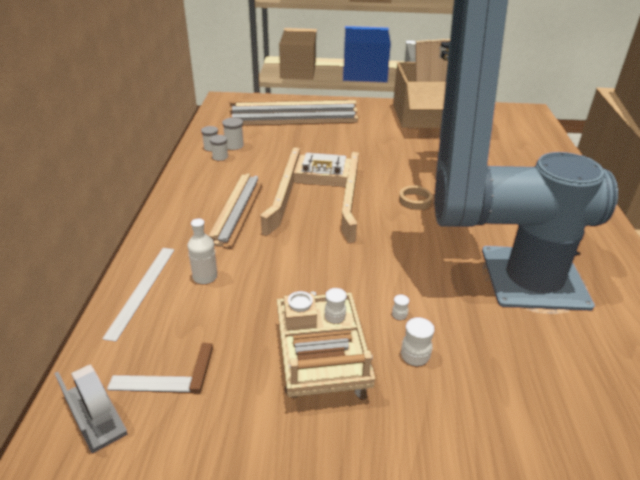

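The jar look-alikes are the small one at (353,186), the large one at (397,170) and the one in the tray at (397,213). The one in the tray is the middle-sized jar, standing in the caddy, so it is the one meant. Now I'll fit the caddy and the dock from depth and confirm in an enlarged crop.

Run:
```python
from h import *
im=cv2.imread('pics/scene0.png')
a=cv2.resize(im[150:280,340:500],(800,650))[:600]
cv2.imwrite('pics/crop1.png',a)
b=cv2.resize(im[210:340,60:270],(800,495)); cv2.imwrite('pics/crop2.png',b)
for n in('scene','side'):
    d=np.load(n+'0.npy'); G=grid(n,d)
    x,y,z=G[...,0],G[...,1],G[...,2]
    print(n,'table z',np.median(z[(x>.3)&(x<.7)&(abs(y)<.6)&(abs(z)<.02)]))
    # rail z
    m=(z>.095)&(z<.125)&(y>.2)&(y<.5)&(x>.3)&(x<.7)
    P=G[m]; print('high',len(P),P.min(0),P.max(0))
    m2=(z>.06)&(z<.072)&(y>.0)&(y<.5)&(x>.3)&(x<.7)
    P=G[m2]; r=cv2.minAreaRect(P[:,:2].astype(np.float32)*1000); print('rim',len(P),r)
    m3=(z>.052)&(z<.064)&(y<-.1)&(y>-.7)&(x>.2)&(x<.7)
    P=G[m3]; print('dock',len(P),P.min(0),P.max(0))
    for lo,hi in((.2,.46),(.46,.7)):
        Q=P[(P[:,0]>lo)&(P[:,0]<hi)]
        if len(Q):
            l=cv2.fitLine(Q[:,:2].astype(np.float32),cv2.DIST_HUBER,0,.001,.001).ravel(); print(lo,len(Q),l,Q.min(0),Q.max(0))
```

```text
scene table z -0.0006693027790100428
high 1022 [0.38967481 0.20005103 0.09504026] [0.55268036 0.38733616 0.11834598]
rim 2062 ((426.2518005371094, 263.1241455078125), (258.7159118652344, 221.85523986816406), 11.18993091583252)
dock 3476 [ 0.40398902 -0.49140885  0.05200471] [ 0.64804065 -0.1039365   0.06374933]
0.2 1422 [ 0.04864484  0.99881613  0.42879564 -0.2933512 ] [ 0.40398902 -0.4770303   0.05201187] [ 0.45946811 -0.1039365   0.06323422]
0.46 2054 [ 0.0938414   0.99558717  0.60262436 -0.3098755 ] [ 0.46047852 -0.49140885  0.05200471] [ 0.64804065 -0.11880356  0.06374933]
side table z -0.00023642522753842328
high 1635 [0.38941037 0.20003591 0.0950229 ] [0.55108331 0.38987151 0.11825778]
rim 2972 ((429.052001953125, 265.4203186035156), (247.73745727539062, 224.78207397460938), 11.504000663757324)
dock 1333 [ 0.40611673 -0.48591351  0.05200293] [ 0.64550752 -0.10205331  0.06393312]
0.2 579 [ 0.04229924  0.999105    0.42673185 -0.2699903 ] [ 0.40611673 -0.47922253  0.05200293] [ 0.45994268 -0.10205331  0.06255804]
0.46 754 [ 0.11215401  0.99369085  0.60711503 -0.2536498 ] [ 0.46007499 -0.48591351  0.05200626] [ 0.64550752 -0.11495067  0.06393312]
```

View pics/crop1.png

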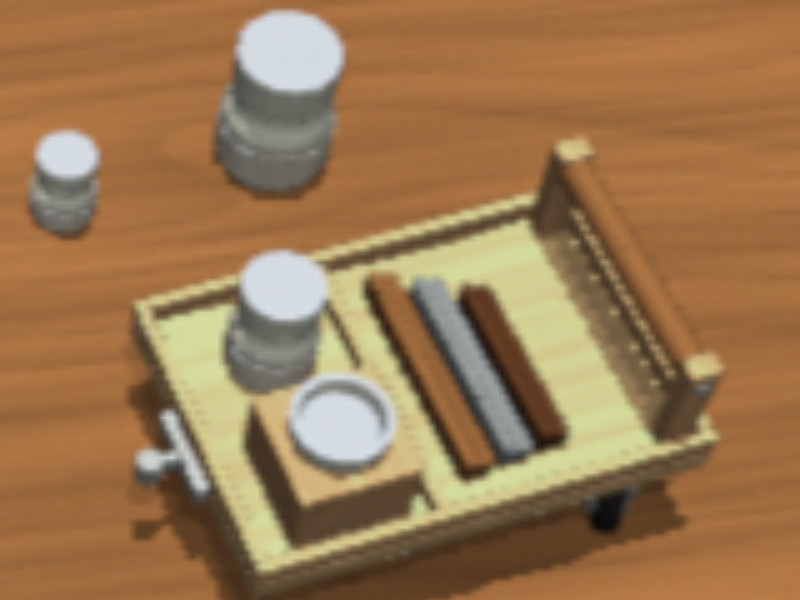

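View pics/crop2.png

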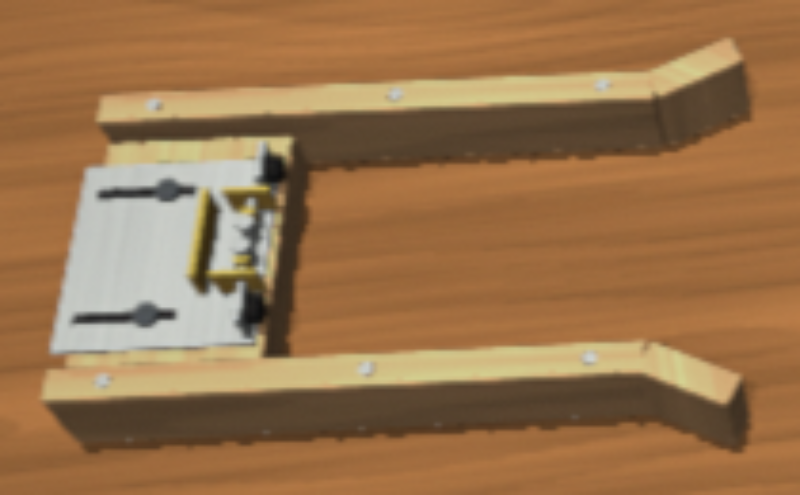

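Crop 1 confirms the tray jar is the middle-sized one. The rail runs from crop (575,165) to (700,360), and the nose corners are at (137,305) and (255,575). Crop 2 shows the battens, with the bends at about (655,97) and (645,343).

Run:
```python
from h import *
def up(p,x0,y0,s,sy=None): return ((p[0]+.5)/s-.5+x0,(p[1]+.5)/(sy or s)-.5+y0)
c=cam('scene')
for k,p in dict(nR=(137,305),nL=(257,572),rL=(717,437)).items(): print(k,ray(c,*up(p,340,150,5),.068)[:2])
for k,p in dict(railtopR=(566,162),railtopL=(692,352)).items(): print(k,ray(c,*up(p,340,150,5),.108)[:2])
print('tongue head',ray(c,*up((150,458),340,150,5),.055)[:2])
s=800/210;sy=495/130
for k,p in dict(i1=(655,97),i1b=(300,112),i2=(643,343),i2b=(300,358)).items(): print(k,ray(c,*up(p,60,210,s,sy),.058)[:2])
print('rollers',ray(c,*up((245,232),60,210,s,sy),.06)[:2])
for n in('scene','side'):
    G=grid(n,np.load(n+'0.npy')); x,y,z=G[...,0],G[...,1],G[...,2]
    ls=[]
    for lo,hi in((.38,.46),(.56,.68)):
        Q=G[(z>.0555)&(z<.061)&(y>-.37)&(y<-.2)&(x>lo)&(x<hi)]
        l=cv2.fitLine(Q[:,:2].astype(np.float32),cv2.DIST_L2,0,.001,.001).ravel()
        print(n,len(Q),np.median(Q[:,2]),'x at y=-.3:',l[2]+(-.3-l[3])*l[0]/l[1],'slope dx/dy',l[0]/l[1], 'width',np.ptp(Q[:,0]-(Q[:,1])*l[0]/l[1]))
    m=(z>.097)&(z<.125)&(y>.25)&(y<.45)&(x>.3)&(x<.7); P=G[m]
    l=cv2.fitLine(P[:,:2].astype(np.float32),cv2.DIST_HUBER,0,.001,.001).ravel()
    t=(P[:,:2]-l[2:])@l[:2]; print('rail',len(P),l,l[2:]+l[:2]*(t.min()+t.max())/2,np.ptp(t),'zmax',np.percentile(P[:,2],[50,98]))
    m=(z>.1)&(z<.13)&(y>.1)&(y<.25)&(x>.3)&(x<.7); print('jar/cup',G[m].mean(0))
    for nm,(a,b,e,f) in dict(bottle=(.6,.85,0,.2),).items():
        m=(z>.08)&(x>a)&(x<b)&(y>e)&(y<f); print(nm,np.median(G[m],0) if m.any() else None)
```

```text
nR [0.42788092 0.15405299]
nL [0.57171267 0.1798763 ]
rL [0.53004264 0.39577115]
railtopR [0.40138906 0.35303189]
railtopL [0.50964868 0.37979143]
tongue head [0.50157251 0.14758508]
i1 [ 0.44912069 -0.15527184]
i1b [ 0.43372897 -0.36000716]
i2 [ 0.60728053 -0.1693408 ]
i2b [ 0.59286371 -0.35329634]
rollers [ 0.51155769 -0.38645052]
scene 451 0.057505198027329354 x at y=-.3: 0.42929113 slope dx/dy 0.078860514 width 0.02402265806551951
scene 564 0.05753698149910949 x at y=-.3: 0.60547566 slope dx/dy 0.07419586 width 0.021551032186994612
rail 454 [0.9822228  0.18771885 0.4554937  0.36324844] [0.46031638 0.36417013] 0.14002053551894028 zmax [0.11031348 0.11606277]
jar/cup [0.48448828 0.21361597 0.10826597]
bottle [0.76158456 0.04103048 0.10625823]
side 211 0.05781703091820399 x at y=-.3: 0.42719936 slope dx/dy 0.071475565 width 0.019628000165505033
side 221 0.057789677299731286 x at y=-.3: 0.6030279 slope dx/dy 0.07694362 width 0.02048917596558586
rail 855 [0.97949314 0.2014775  0.4676207  0.37485784] [0.45694147 0.37266117] 0.13854863159535044 zmax [0.1104706  0.11564763]
jar/cup [0.48188736 0.21834887 0.10796049]
bottle [0.74737813 0.05708172 0.10603727]
```

Emit:
apply_moves --plan '[{"jaw":1,"translation":[33,-30,0],"twist":[0,0,0.056]},{"jaw":1,"translation":[66,-60,0],"twist":[0,0,0.056]},{"jaw":1,"translation":[99,-90,0],"twist":[0,0,0.056]},{"jaw":1,"translation":[132,-120,0],"twist":[0,0,0.056]},{"jaw":1,"translation":[165,-150,0],"twist":[0,0,0.056]}]' --grip_force 30

```text
time: 0.6
tcp_pos: [0.2572, -0.3465, 0.2183]
orientation: [0.996, 0.093, -0.0, -0.0]
ft_force: [-0.2, 0.2, -0.7]
gripper_width: 0.0928
grasp_force: 0.0
```

Emit:
apply_moves --plan '[{"jaw":1,"translation":[20,-40,0],"twist":[0,0,0]},{"jaw":1,"translation":[40,-80,0],"twist":[0,0,0]},{"jaw":1,"translation":[60,-120,0],"twist":[0,0,0]},{"jaw":1,"translation":[80,-160,0],"twist":[0,0,0]},{"jaw":1,"translation":[100,-200,0],"twist":[0,0,0]}]'

```text
time: 1.1
tcp_pos: [0.3175, -0.1313, 0.2185]
orientation: [0.996, 0.093, 0.0, -0.0]
ft_force: [1.7, -0.4, 0.6]
gripper_width: 0.093
grasp_force: 0.0
```

Emit:
apply_moves --plan '[{"jaw":1,"translation":[20,-40,0],"twist":[0,0,0]},{"jaw":1,"translation":[40,-80,0],"twist":[0,0,0]},{"jaw":1,"translation":[60,-120,0],"twist":[0,0,0]},{"jaw":1,"translation":[80,-160,0],"twist":[0,0,0]},{"jaw":1,"translation":[100,-200,0],"twist":[0,0,0]}]'

```text
time: 1.6
tcp_pos: [0.3784, 0.0839, 0.2186]
orientation: [0.996, 0.094, 0.0, 0.0]
ft_force: [1.0, -0.5, -0.4]
gripper_width: 0.0926
grasp_force: 0.0
```

Emit:
apply_moves --plan '[{"jaw":1,"translation":[20,-40,0],"twist":[0,0,0]},{"jaw":1,"translation":[40,-80,0],"twist":[0,0,0]},{"jaw":1,"translation":[60,-120,0],"twist":[0,0,0]},{"jaw":1,"translation":[80,-160,0],"twist":[0,0,0]},{"jaw":1,"translation":[100,-200,0],"twist":[0,0,0]}]'

```text
time: 2.1
tcp_pos: [0.4393, 0.2991, 0.2182]
orientation: [0.996, 0.094, -0.0, 0.0]
ft_force: [0.9, -0.6, 0.5]
gripper_width: 0.093
grasp_force: 0.0
```

Run:
```python
from h import *
s=robot.read_state(); print(s['time'],s['tcp_pos'],R.from_quat(s['orientation']).as_matrix().round(4),s['joint_positions'].round(2))
c=cam('wrist'); im,d=camera('wrist'); cv2.imwrite('pics/w1.png',im); np.save('w1.npy',d); import pickle; pickle.dump(c,open('w1.pkl','wb')); print(-c[3].T@c[4],c[3][2],c[0])
print(proj(c,(.4595,.3685,.105)))
```

```text
2.1 [0.4392535  0.29906659 0.21823834] [[ 9.823e-01  1.872e-01 -5.000e-04]
 [ 1.872e-01 -9.823e-01 -4.000e-04]
 [-6.000e-04  3.000e-04 -1.000e+00]] [ 0.39  0.23  1.58 -0.    1.34  1.77]
[0.52190091 0.3151963  0.38406098] [-0.2971425  -0.05723444 -0.95311623] 348.6729856176806
(np.float64(238.3306477052559), np.float64(197.96536370030805))
```

View pics/w1.png

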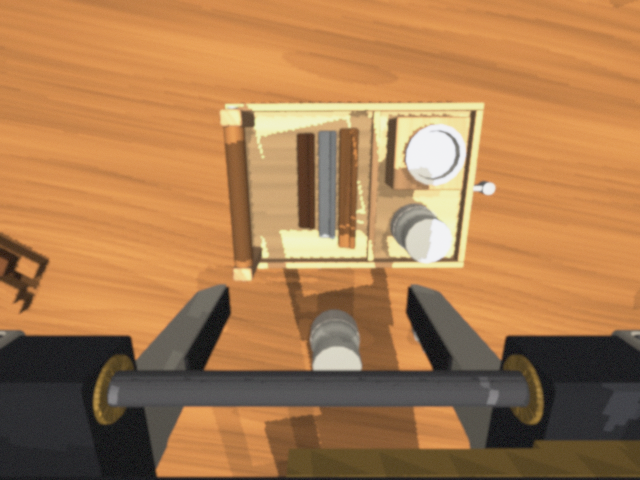

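The wrist picture shows the rail from (233,125) to (242,268), with its middle where I predicted. The big jar at (335,335) stands clear of the caddy.

Run:
```python
from h import *; import pickle
c=pickle.load(open('w1.pkl','rb')); d=np.load('w1.npy'); G=grid('wrist',d,c)
a,b=ray(c,234,125,.113),ray(c,242.5,268,.113); print(a,b,(a+b)/2,np.degrees(np.arctan2((a-b)[1],(a-b)[0])))
x,y,z=G[...,0],G[...,1],G[...,2]
P=G[(z>.105)&(z<.118)&(y>.32)&(y<.42)&(x>.38)&(x<.54)]
l=cv2.fitLine(P[:,:2].astype(np.float32),cv2.DIST_HUBER,0,.001,.001).ravel(); print(len(P),l,np.degrees(np.arctan2(l[1],l[0])),P[:,:2].min(0),P[:,:2].max(0),np.median(P[:,2]))
a,b,e,f=[ray(c,u,v,.068) for u,v in((484,104),(464,267),(256,267),(226,106))]; print('noseL,noseR,rearR',a,b,e); 
print(np.degrees(np.arctan2(a[1]-b[1],a[0]-b[0])),'nosemid',(a+b)/2, 'side ang', np.degrees(np.arctan2((b-e)[0],-(b-e)[1])))
s=robot.read_state(); Rt=R.from_quat(s['orientation']).as_matrix()
print(Rt.T@(np.array([.4595,.3685,.086])-s['tcp_pos'])*1000)
```

```text
[0.5146954  0.37653455 0.113     ] [0.40319237 0.35655878 0.113     ] [0.45894389 0.36654667 0.113     ] 10.156796030225557
3490 [0.98165554 0.19066304 0.46420938 0.36824292] 10.99148 [0.39138413 0.34814834] [0.52812273 0.38822717] 0.1117136619193114
noseL,noseR,rearR [0.56963548 0.18106715 0.068     ] [0.42462519 0.15168343 0.068     ] [0.38696789 0.35064763 0.068     ]
11.454858781137755 nosemid [0.49713034 0.16637529 0.068     ] side ang 10.717412329355723
[ 30.19428613 -58.61488856 132.19289939]
```

Emit:
apply_moves --plan '[{"jaw":1,"translation":[15,-29,0],"twist":[0,0,0]},{"jaw":1,"translation":[30,-58,10],"twist":[0,0,0]},{"jaw":1,"translation":[30,-58,50],"twist":[0,0,0]},{"jaw":1,"translation":[30,-58,90],"twist":[0,0,0]},{"jaw":1,"translation":[30,-58,115],"twist":[0,0,0]}]'

```text
time: 2.65
tcp_pos: [0.4561, 0.3589, 0.1002]
orientation: [0.996, 0.094, -0.002, 0.001]
ft_force: [-0.0, 0.5, -0.3]
gripper_width: 0.0929
grasp_force: 0.0
```

Emit:
apply_moves --plan '[{"jaw":1,"translation":[0,0,12],"twist":[0,0,0]},{"jaw":1,"translation":[0,0,17],"twist":[0,0,0]},{"jaw":0.6,"translation":[0,0,17],"twist":[0,0,0]},{"jaw":0.3,"translation":[0,0,17],"twist":[0,0,0]},{"jaw":0.2,"translation":[0,0,17],"twist":[0,0,0]}]' --grip_force 30

```text
time: 3.15
tcp_pos: [0.459, 0.3601, 0.0882]
orientation: [0.996, 0.094, 0.001, -0.001]
ft_force: [0.6, -0.1, -0.2]
gripper_width: 0.0736
grasp_force: 0.0
```

Emit:
apply_moves --plan '[{"jaw":0.1,"translation":[0,0,0],"twist":[0,0,0]},{"jaw":0.05,"translation":[0,0,0],"twist":[0,0,0]},{"jaw":0,"translation":[0,0,0],"twist":[0,0,0]},{"jaw":0,"translation":[0,0,0],"twist":[0,0,0]},{"jaw":0,"translation":[0,0,0],"twist":[0,0,0]}]' --grip_force 30

```text
time: 3.65
tcp_pos: [0.458, 0.3597, 0.0867]
orientation: [0.996, 0.094, -0.0, 0.0]
ft_force: [0.6, 0.4, 0.3]
gripper_width: 0.0336
grasp_force: 0.0
```

Emit:
apply_moves --plan '[{"jaw":0,"translation":[0,-6,0],"twist":[0,0,0]},{"jaw":0,"translation":[0,-6,0],"twist":[0,0,0]},{"jaw":0,"translation":[0,-6,0],"twist":[0,0,0]},{"jaw":0,"translation":[0,-6,0],"twist":[0,0,0]},{"jaw":0,"translation":[0,-6,0],"twist":[0,0,0]}]'

```text
time: 4.15
tcp_pos: [0.4569, 0.3656, 0.0866]
orientation: [0.996, 0.094, 0.0, -0.0]
ft_force: [0.3, 1.0, 0.5]
gripper_width: 0.0151
grasp_force: 30.0
```

Run:
```python
from h import *
s=robot.read_state(); print(s['time'],s['tcp_pos'],s['ft_force'],s['torque'],s['gripper_width'],s['grasp_force'],R.from_quat(s['orientation']).as_matrix()[:2,1])
c=cam('scene'); im,d=camera('scene'); cv2.imwrite('pics/s1.png',im); np.save('s1.npy',d)
c=cam('side'); im,d=camera('side'); cv2.imwrite('pics/sd1.png',im)
```

```text
4.15 [0.45693717 0.36564579 0.08664055] [0.28057738 1.04785167 0.53381422] [ 0.07808658 -0.0060685   0.01210537] 0.015088251226575701 29.99819576740265 [ 0.18672543 -0.98241214]
```

Emit:
apply_moves --plan '[{"jaw":0,"translation":[0,3,0],"twist":[0,0,0]},{"jaw":0,"translation":[0,10,0],"twist":[0,0,0]},{"jaw":0,"translation":[0,19,0],"twist":[0,0,0]},{"jaw":0,"translation":[0,29,0],"twist":[0,0,0]},{"jaw":0,"translation":[0,39,0],"twist":[0,0,0]}]'

```text
time: 4.75
tcp_pos: [0.4643, 0.3261, 0.0866]
orientation: [0.996, 0.094, -0.0, 0.0]
ft_force: [-0.5, 0.9, 0.2]
gripper_width: 0.0151
grasp_force: 30.0
```

Emit:
apply_moves --plan '[{"jaw":0,"translation":[0,10,0],"twist":[0,0,0]},{"jaw":0,"translation":[0,20,0],"twist":[0,0,0]},{"jaw":0,"translation":[0,30,0],"twist":[0,0,0]},{"jaw":0,"translation":[0,40,0],"twist":[0,0,0]},{"jaw":0,"translation":[0,50,0],"twist":[0,0,0]}]'

```text
time: 5.25
tcp_pos: [0.4737, 0.2773, 0.0867]
orientation: [0.996, 0.094, -0.0, 0.0]
ft_force: [0.1, 0.7, 0.6]
gripper_width: 0.0153
grasp_force: 30.0
```

Emit:
apply_moves --plan '[{"jaw":0,"translation":[0,10,0],"twist":[0,0,0]},{"jaw":0,"translation":[0,20,0],"twist":[0,0,0]},{"jaw":0,"translation":[0,27,0],"twist":[0,0,0]},{"jaw":0,"translation":[0,31,0],"twist":[0,0,0]},{"jaw":0,"translation":[0,31,0],"twist":[0,0,0]}]'

```text
time: 5.75
tcp_pos: [0.4795, 0.247, 0.0866]
orientation: [0.996, 0.093, -0.0, 0.0]
ft_force: [-0.4, -0.8, 0.1]
gripper_width: 0.0154
grasp_force: 30.0
```

Run:
```python
from h import *
s=robot.read_state(); print(s['time'],s['tcp_pos'],s['ft_force'],s['torque'],s['gripper_width'],R.from_quat(s['orientation']).as_matrix()[:2,1])
im,d=camera('scene'); cv2.imwrite('pics/s2.png',im); np.save('s2.npy',d)
im2,d2=camera('side'); cv2.imwrite('pics/sd2.png',im2); np.save('sd2.npy',d2)
a=cv2.resize(im[170:320,260:460],(800,600)); cv2.imwrite('pics/v2.png',a)
```

```text
5.75 [0.47949943 0.24704569 0.08664663] [-0.36074632 -0.77373948  0.10959532] [-0.06681875  0.06656527  0.0157496 ] 0.015419337187819923 [ 0.18602932 -0.98254415]
```

View pics/v2.png

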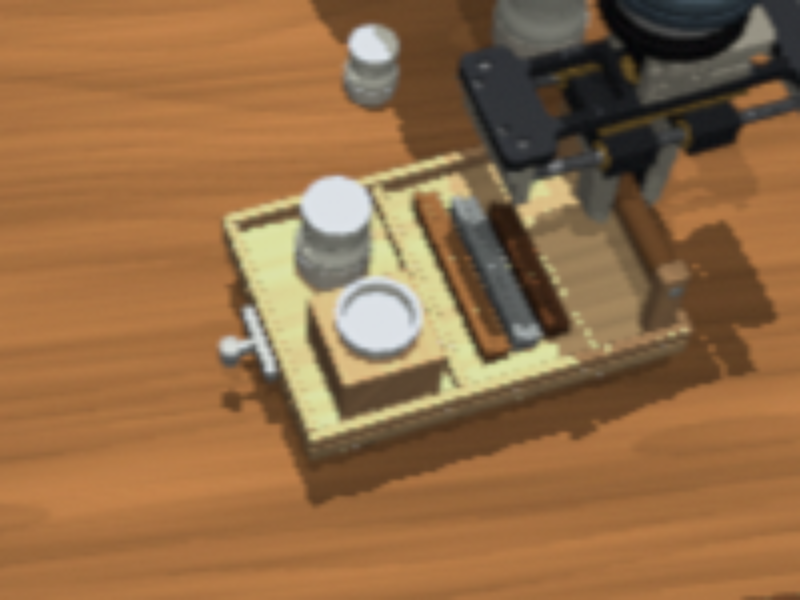

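The picture shows the caddy gripped and rolled, with the jar standing. The nose corners are at crop (225,218) and (310,447), the rear left corner at (690,328) and the tongue head at (232,350).

```bash
cat >> h.py <<'E'
D0=np.array([.520,-.252]); th=np.arctan(.0753); DX=np.array([-np.sin(th),-np.cos(th)]); DY=np.array([np.cos(th),-np.sin(th)])
def dock(p): q=np.asarray(p)[:2]-D0; return np.array([q@DX,q@DY])
E
python3 - <<'E'
from h import *
c=cam('scene')
u=lambda p:((p[0]+.5)/4-.5+260,(p[1]+.5)/4-.5+170)
nR,nL,rL=[ray(c,*u(p),.068)[:2] for p in((225,218),(310,445),(690,328))]; T=ray(c,*u((232,349)),.055)[:2]
print(nR,nL,rL,T,np.linalg.norm(nR-nL),np.linalg.norm(rL-nL))
s=robot.read_state(); M=R.from_quat(s['orientation']).as_matrix(); t=s['tcp_pos']
X=M[:2,1];Y=M[:2,0]
print('ang nose',np.degrees(np.arctan2(*(nL-nR)[::-1])),'side',np.degrees(np.arctan2((nL-rL)[0],-(nL-rL)[1])),'tool',np.degrees(np.arctan2(X[0],-X[1])))
for n,p in dict(nR=nR,nL=nL,rL=rL,T=T).items(): print(n,'rel tcp (caddy x,y)',(p-t[:2])@X,(p-t[:2])@Y)
print('tcp dock',dock(t), 'tool ang in dock deg',np.degrees(np.arctan2(X@DY,X@DX)))
# mouth side: jar big, battens from side/scene depth when seen
from cv2 import imread
for n,f in(('scene','s2'),('side','sd2')):
    G=grid(n,np.load(f+'.npy')); x,y,z=G[...,0],G[...,1],G[...,2]
    m=(z>.096)&(z<.13)&(y<.2)&(x>.4)&(x<.62)&(y>0); print(n,'tall', [((G[m][k,:2]-t[:2])@np.c_[X,Y]).round(3) for k in (G[m][:,1].argmin(),)], np.median((G[m][:,:2]-t[:2])@np.c_[X,Y],0))
    m=(z>.062)&(z<.0715)&(y<.13)&(x>.4)&(x<.65)&(y>0); q=(G[m][:,:2]-t[:2])@np.c_[X,Y]; q=q[(q[:,0]>.1)]; print('rim',len(q),np.percentile(q,[1,99],axis=0))
E
```

```text
[0.45002864 0.03382488] [0.59737951 0.05939979] [0.55266756 0.27482991] [0.5270266  0.02766484] 0.14955385908322003 0.22002112888577424
ang nose 9.846433117761004 side 11.725122720186256 tool 10.750560035263328
nR rel tcp (caddy x,y) 0.2046451123357526 -0.06873344340288505
nL rel tcp (caddy x,y) 0.20700497303007334 0.0808017958672179
rL rel tcp (caddy x,y) -0.01298432862880773 0.07705956467454547
T rel tcp (caddy x,y) 0.22505974666311113 0.005764043195182539
tcp dock [-0.49523874 -0.07802395] tool ang in dock deg 15.056805569197993
scene tall [array([0.184, 0.012])] [0.15649315 0.02025422]
rim 528 [[ 0.11135823 -0.07238706]
 [ 0.20677724  0.07869019]]
side tall [array([0.177, 0.03 ])] [0.15662859 0.03959078]
rim 168 [[ 0.10685    -0.0726624 ]
 [ 0.20280262  0.07689092]]
```

Emit:
apply_moves --plan '[{"jaw":0,"translation":[1,6,0],"twist":[0,0,0.009]},{"jaw":0,"translation":[3,17,0],"twist":[0,0,0.026]},{"jaw":0,"translation":[5.4,30,0],"twist":[0,0,0.046]},{"jaw":0,"translation":[7.8,43,0],"twist":[0,0,0.067]},{"jaw":0,"translation":[10.2,56,0],"twist":[0,0,0.0876]}]'

```text
time: 6.35
tcp_pos: [0.5004, 0.1932, 0.0867]
orientation: [0.999, 0.049, 0.0, 0.0]
ft_force: [-0.5, 1.4, -0.1]
gripper_width: 0.0148
grasp_force: 30.0
```

Emit:
apply_moves --plan '[{"jaw":0,"translation":[3,11,0],"twist":[0,0,0.0175]},{"jaw":0,"translation":[6,22,0],"twist":[0,0,0.035]},{"jaw":0,"translation":[9,33,0],"twist":[0,0,0.0525]},{"jaw":0,"translation":[12,44,0],"twist":[0,0,0.07]},{"jaw":0,"translation":[15,55,0],"twist":[0,0,0.0876]}]'

```text
time: 6.85
tcp_pos: [0.5205, 0.1405, 0.0867]
orientation: [1.0, 0.006, -0.0, -0.0]
ft_force: [-0.6, 0.1, 1.0]
gripper_width: 0.0152
grasp_force: 30.0
```

Emit:
apply_moves --plan '[{"jaw":0,"translation":[5,13,0],"twist":[0,0,0.022]},{"jaw":0,"translation":[10,26,0],"twist":[0,0,0.044]},{"jaw":0,"translation":[15,39,0],"twist":[0,0,0.066]},{"jaw":0,"translation":[18.5,49,0],"twist":[0,0,0.081]},{"jaw":0,"translation":[20,53.6,0],"twist":[0,0,0.0876]}]'

```text
time: 7.35
tcp_pos: [0.5415, 0.0867, 0.0867]
orientation: [0.999, -0.038, 0.0, 0.0]
ft_force: [1.7, 0.3, 0.8]
gripper_width: 0.015
grasp_force: 30.0
```

Run:
```python
from h import *
s=robot.read_state(); M=R.from_quat(s['orientation']).as_matrix(); t=s['tcp_pos']; X=M[:2,1]
print(s['time'],t,s['ft_force'],s['torque'],s['gripper_width'],'tcp dock',dock(t),'ang',np.degrees(np.arctan2(X@DY,X@DX)))
im,d=camera('scene'); cv2.imwrite('pics/s3.png',im); np.save('s3.npy',d)
im2,d2=camera('side'); cv2.imwrite('pics/sd3.png',im2); np.save('sd3.npy',d2)
a=cv2.resize(im[200:350,200:400],(800,600),interpolation=cv2.INTER_CUBIC); cv2.imwrite('pics/v3.png',a)
```

```text
7.35 [0.54154024 0.08665289 0.08665037] [1.73369609 0.33000005 0.76384191] [ 0.11611538 -0.04169598  0.07156292] 0.01504471800313984 tcp dock [-0.33931426 -0.00394914] ang -0.10205903929395384
```

View pics/v3.png

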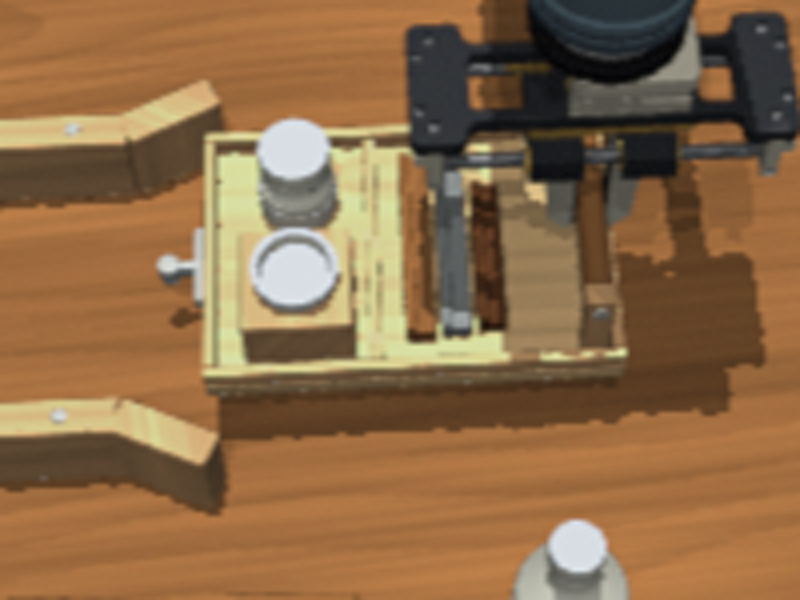

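The nose is about to enter between the splays. I'll measure the corners and the batten edges in the dock frame.

Run:
```python
from h import *
c=cam('scene'); u=lambda p:((p[0]+.5)/4-.5+200,(p[1]+.5)/4-.5+200)
for k,p,z in(('nR',(207,134),.068),('nL',(205,372),.068),('rL',(625,350),.068),('T',(168,267),.055),('b1',(130,138),.058),('b2',(120,399),.058),('b1far',(2,144),.058),('b2far',(2,404),.058)):
    print(k,dock(ray(c,*u(p),z)).round(4))
for n,f in(('scene','s3'),('side','sd3')):
    G=grid(n,np.load(f+'.npy')); q=np.stack([(G[...,:2]-D0)@DX,(G[...,:2]-D0)@DY],-1); z=G[...,2]
    a=q[(z>.0625)&(z<.0705)&(q[...,0]>-.26)&(q[...,0]<-.12)&(abs(q[...,1])<.1)]
    print(n,'rim y',np.percentile(a[:,1],[0.5,2,98,99.5]),'nose x',np.percentile(a[:,0],99),len(a))
    for x0,x1 in((-.24,-.19),(-.18,-.13)):
        b=a[(a[:,0]>x0)&(a[:,0]<x1)]; print(' ',x0,np.percentile(b[:,1],[1,99]),len(b))
    for sg in(-1,1):
        b=q[(z>.0555)&(z<.061)&(q[...,0]>-.08)&(q[...,0]<.06)&(sg*q[...,1]>.06)&(sg*q[...,1]<.12)]
        print('  batten',sg,np.median(b[:,1]),np.percentile(b[:,1],[2,98]),'slope',np.polyfit(b[:,0],b[:,1],1)[0],len(b))
```

```text
nR [-0.136  -0.0745]
nL [-0.1362  0.0719]
rL [-0.3542  0.0704]
T [-0.1145  0.0013]
b1 [-0.0923 -0.0805]
b2 [-0.0914  0.0802]
b1far [-0.0214 -0.0801]
b2far [-0.0307  0.0799]
scene rim y [-0.07620655 -0.07462935  0.07437191  0.07541943] nose x -0.13397509219491863 920
  -0.24 [-0.07529814  0.07534362] 292
  -0.18 [-0.07576461  0.07444751] 298
  batten -1 -0.08726196439231632 [-0.09692825 -0.07697415] slope 0.002153124282863946 368
  batten 1 0.08861340199104682 [0.07898518 0.09848312] slope -0.004181379679326766 459
side rim y [-0.07712225 -0.07690106  0.07181587  0.0728187 ] nose x -0.1347375950504944 314
  -0.24 [-0.07709373  0.07165551] 129
  -0.18 [-0.07696378  0.07257394] 75
  batten -1 -0.08915033953116626 [-0.09834176 -0.07989721] slope 0.004117061357096764 193
  return _methods._mean(a, axis=axis, dtype=dtype,
  ret = ret.dtype.type(ret / rcount)
Traceback (most recent call last):
IndexError: index -1 is out of bounds for axis 0 with size 0
```

Emit:
apply_moves --plan '[{"jaw":0,"translation":[0.5,4,0],"twist":[0,0,0]},{"jaw":0,"translation":[1,12,0],"twist":[0,0,0]},{"jaw":0,"translation":[1,20,0],"twist":[0,0,0]},{"jaw":0,"translation":[1,28,0],"twist":[0,0,0]},{"jaw":0,"translation":[1,36,0],"twist":[0,0,0]}]' --grip_force 14

```text
time: 7.95
tcp_pos: [0.5391, 0.0514, 0.0867]
orientation: [0.999, -0.037, 0.0, 0.0]
ft_force: [0.5, 0.4, -0.0]
gripper_width: 0.0156
grasp_force: 14.0
```

Emit:
apply_moves --plan '[{"jaw":0,"translation":[0,6,0],"twist":[0,0,0]},{"jaw":0,"translation":[0,12,0],"twist":[0,0,0]},{"jaw":0,"translation":[0,18,0],"twist":[0,0,0]},{"jaw":0,"translation":[0,24,0],"twist":[0,0,0]},{"jaw":0,"translation":[0,30,0],"twist":[0,0,0]}]'

```text
time: 8.45
tcp_pos: [0.5369, 0.0217, 0.0867]
orientation: [0.999, -0.038, 0.0, -0.0]
ft_force: [1.0, 0.9, 0.2]
gripper_width: 0.0153
grasp_force: 14.0
```

```bash
cat > st.py <<'E'
from h import *
s=robot.read_state(); M=R.from_quat(s['orientation']).as_matrix(); t=s['tcp_pos']; X=M[:2,1]; f=s['ft_force'][:2]
print(s['time'],t,'F dock',f@DX,f@DY,'T',s['torque'].round(2),s['gripper_width'],'tcp dock',dock(t).round(4),'ctr x',dock(t)[0]+.095,'ang',np.degrees(np.arctan2(X@DY,X@DX)))
E
python3 st.py
```

```text
8.45 [0.53694861 0.02168045 0.08666171] F dock -1.0083026330651403 0.9200220259098982 T [ 0.11 -0.11  0.06] 0.015332192952805938 tcp dock [-0.2742 -0.0036] ctr x -0.17918046027093107 ang 0.0076676187528310355
```

Emit:
apply_moves --plan '[{"jaw":0,"translation":[0.5,6,0],"twist":[0,0,0]},{"jaw":0,"translation":[0.5,12,0],"twist":[0,0,0]},{"jaw":0,"translation":[0.5,18,0],"twist":[0,0,0]},{"jaw":0,"translation":[0.5,24,0],"twist":[0,0,0]},{"jaw":0,"translation":[0.5,30,0],"twist":[0,0,0]}]'

```text
time: 8.95
tcp_pos: [0.5352, -0.0083, 0.0867]
orientation: [0.999, -0.037, 0.0, -0.0]
ft_force: [0.9, 1.2, -0.1]
gripper_width: 0.0154
grasp_force: 14.0
```

Emit:
apply_moves --plan '[{"jaw":0,"translation":[0,6,0],"twist":[0,0,0]},{"jaw":0,"translation":[0,12,0],"twist":[0,0,0]},{"jaw":0,"translation":[0,18,0],"twist":[0,0,0]},{"jaw":0,"translation":[0,24,0],"twist":[0,0,0]},{"jaw":0,"translation":[0,30,0],"twist":[0,0,0]}]'

```text
time: 9.45
tcp_pos: [0.5329, -0.0382, 0.0867]
orientation: [0.999, -0.037, -0.0, 0.0]
ft_force: [0.1, 0.2, 0.1]
gripper_width: 0.0157
grasp_force: 14.0
```

```bash
python3 st.py
python3 - <<'E'
from h import *
im,d=camera('scene'); np.save('s4.npy',d)
im2,d2=camera('side')
cv2.imwrite('pics/v4.png',np.hstack([cv2.resize(im[200:340,60:260],(400,280)),cv2.resize(im2[120:260,220:420],(400,280))]))
for n,dd in(('scene',d),('side',d2)):
    G=grid(n,dd); q=np.stack([(G[...,:2]-D0)@DX,(G[...,:2]-D0)@DY],-1); z=G[...,2]
    for x0,x1 in((-.14,-.08),(-.08,-.02)):
        b=q[(z>.0625)&(z<.0705)&(q[...,0]>x0)&(q[...,0]<x1)&(abs(q[...,1])<.085)]
        print(n,x0,len(b),np.percentile(b[:,1],[1,99]) if len(b) else'')
E
```

```text
9.45 [ 0.53291869 -0.03822976  0.08665664] F dock -0.228206370632976 0.06878737445455314 T [ 0.18 -0.06  0.07] 0.015723086263159308 tcp dock [-0.2141 -0.0032] ctr x -0.1191367893558177 ang 0.013466999512073828
scene -0.14 599 [-0.07219017  0.07572506]
scene -0.08 207 [-0.07349859  0.07659264]
side -0.14 170 [-0.07589951  0.07327666]
side -0.08 68 [-0.0753003   0.07573621]
```

View pics/v4.png

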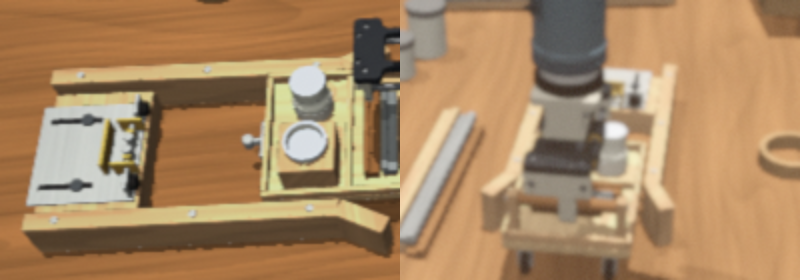

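The caddy is centred between the battens, the tongue is heading for the rollers, and the forces are near zero.

Emit:
apply_moves --plan '[{"jaw":0,"translation":[0,6,0],"twist":[0,0,0]},{"jaw":0,"translation":[0,12,0],"twist":[0,0,0]},{"jaw":0,"translation":[0,18,0],"twist":[0,0,0]},{"jaw":0,"translation":[0,24,0],"twist":[0,0,0]},{"jaw":0,"translation":[0,30,0],"twist":[0,0,0]}]'

```text
time: 10.05
tcp_pos: [0.5307, -0.0682, 0.0867]
orientation: [0.999, -0.037, -0.0, -0.0]
ft_force: [-0.1, 0.5, 0.9]
gripper_width: 0.0155
grasp_force: 14.0
```

Emit:
apply_moves --plan '[{"jaw":0,"translation":[0,6,0],"twist":[0,0,0]},{"jaw":0,"translation":[0,12,0],"twist":[0,0,0]},{"jaw":0,"translation":[0,18,0],"twist":[0,0,0]},{"jaw":0,"translation":[0,24,0],"twist":[0,0,0]},{"jaw":0,"translation":[0,30,0],"twist":[0,0,0]}]'

```text
time: 10.55
tcp_pos: [0.5284, -0.098, 0.0867]
orientation: [0.999, -0.037, -0.0, -0.0]
ft_force: [0.6, 0.7, 0.9]
gripper_width: 0.0157
grasp_force: 14.0
```

Emit:
apply_moves --plan '[{"jaw":0,"translation":[0,4,0],"twist":[0,0,0]},{"jaw":0,"translation":[0,8,0],"twist":[0,0,0]},{"jaw":0,"translation":[0,12,0],"twist":[0,0,0]},{"jaw":0,"translation":[0,16,0],"twist":[0,0,0]},{"jaw":0,"translation":[0,20,0],"twist":[0,0,0]}]'

```text
time: 11.05
tcp_pos: [0.527, -0.1177, 0.0867]
orientation: [0.999, -0.037, 0.0, -0.0]
ft_force: [-0.1, 0.6, 0.4]
gripper_width: 0.0151
grasp_force: 14.0
```

```bash
python3 st.py
python3 - <<'E'
from h import *
im,d=camera('scene'); cv2.imwrite('pics/v5.png',cv2.resize(im[215:315,70:210],(800,571),interpolation=cv2.INTER_CUBIC))
E
```

```text
11.05 [ 0.52695377 -0.11774652  0.08665992] F dock -0.5758784363026425 -0.09637833109487483 T [ 0.1  -0.02  0.07] 0.015131541680006164 tcp dock [-0.1344 -0.0031] ctr x -0.039396619737307986 ang 0.014682462207034161
```

View pics/v5.png

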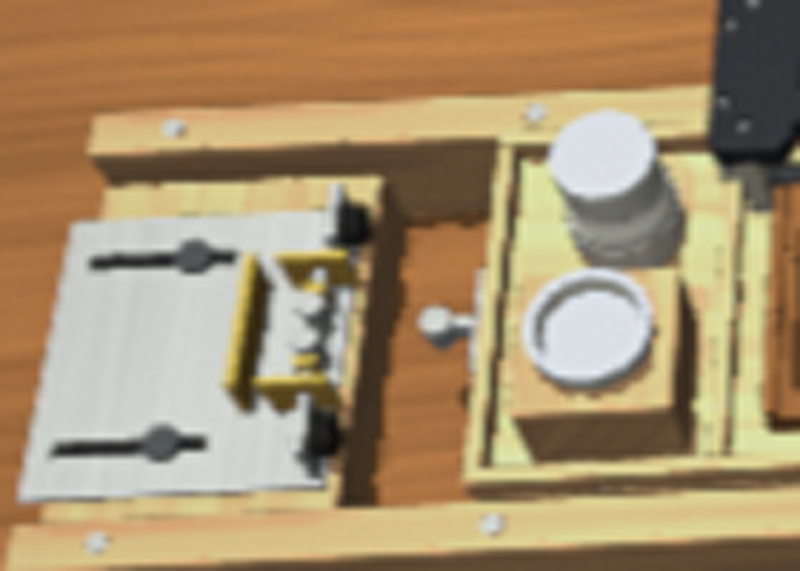

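The tongue head at (437,325) is about 45 mm short of the rollers at (312,325), and aligned with them. I'll advance most of that gap, then feel.

Emit:
apply_moves --plan '[{"jaw":0,"translation":[0,3,0],"twist":[0,0,0]},{"jaw":0,"translation":[0,7,0],"twist":[0,0,0]},{"jaw":0,"translation":[0,11,0],"twist":[0,0,0]},{"jaw":0,"translation":[0,14,0],"twist":[0,0,0]},{"jaw":0,"translation":[0,17,0],"twist":[0,0,0]}]' --grip_force 10

```text
time: 11.6
tcp_pos: [0.5256, -0.1348, 0.0866]
orientation: [0.999, -0.038, -0.0, -0.0]
ft_force: [-0.3, 0.1, 0.4]
gripper_width: 0.0156
grasp_force: 10.0
```

Emit:
apply_moves --plan '[{"jaw":0,"translation":[0,2,0],"twist":[0,0,0]},{"jaw":0,"translation":[0,4,0],"twist":[0,0,0]},{"jaw":0,"translation":[0,6,0],"twist":[0,0,0]},{"jaw":0,"translation":[0,8,0],"twist":[0,0,0]},{"jaw":0,"translation":[0,10,0],"twist":[0,0,0]}]'

```text
time: 12.1
tcp_pos: [0.5249, -0.1445, 0.0867]
orientation: [0.999, -0.037, -0.0, -0.0]
ft_force: [0.3, 0.0, 0.5]
gripper_width: 0.0157
grasp_force: 10.0
```

Emit:
apply_moves --plan '[{"jaw":0,"translation":[0,1,0],"twist":[0,0,0]},{"jaw":0,"translation":[0,2,0],"twist":[0,0,0]},{"jaw":0,"translation":[0,3,0],"twist":[0,0,0]},{"jaw":0,"translation":[0,4,0],"twist":[0,0,0]},{"jaw":0,"translation":[0,5,0],"twist":[0,0,0]}]'

```text
time: 12.6
tcp_pos: [0.5246, -0.1495, 0.0867]
orientation: [0.999, -0.037, 0.0, 0.0]
ft_force: [2.0, 0.4, 0.8]
gripper_width: 0.0153
grasp_force: 10.0
```

```bash
python3 st.py
```

```text
12.6 [ 0.5245676  -0.14947927  0.08666767] F dock -0.5001834782643256 1.9638231372815291 T [ 0.1  -0.03  0.01] 0.015266113053228083 tcp dock [-0.1026 -0.0031] ctr x -0.00757427905228189 ang 0.01063129077295263
```

Emit:
apply_moves --plan '[{"jaw":0,"translation":[0,1,0],"twist":[0,0,0]},{"jaw":0,"translation":[0,2,0],"twist":[0,0,0]},{"jaw":0,"translation":[0,3,0],"twist":[0,0,0]},{"jaw":0,"translation":[0,4,0],"twist":[0,0,0]},{"jaw":0,"translation":[0,5,0],"twist":[0,0,0]}]'

```text
time: 13.1
tcp_pos: [0.5242, -0.1545, 0.0866]
orientation: [0.999, -0.037, 0.0, 0.0]
ft_force: [0.4, 0.3, 1.0]
gripper_width: 0.0157
grasp_force: 10.0
```

Emit:
apply_moves --plan '[{"jaw":0,"translation":[0,1,0],"twist":[0,0,0]},{"jaw":0,"translation":[0,2,0],"twist":[0,0,0]},{"jaw":0,"translation":[0,3,0],"twist":[0,0,0]},{"jaw":0,"translation":[0,3,0],"twist":[0,0,0]},{"jaw":0,"translation":[0,3,0],"twist":[0,0,0]}]'

```text
time: 13.6
tcp_pos: [0.5239, -0.157, 0.0866]
orientation: [0.999, -0.038, -0.0, -0.0]
ft_force: [0.2, 2.5, -0.1]
gripper_width: 0.0156
grasp_force: 10.0
```

Emit:
apply_moves --plan '[{"jaw":0,"translation":[0,1,0],"twist":[0,0,0]},{"jaw":0,"translation":[0,2,0],"twist":[0,0,0]},{"jaw":0,"translation":[0,3,0],"twist":[0,0,0]},{"jaw":0,"translation":[0,4,0],"twist":[0,0,0]},{"jaw":0,"translation":[0,4,0],"twist":[0,0,0]}]'

```text
time: 14.1
tcp_pos: [0.5236, -0.1617, 0.0866]
orientation: [0.999, -0.038, -0.0, 0.0]
ft_force: [0.4, 2.5, 0.9]
gripper_width: 0.0158
grasp_force: 10.0
```

```bash
python3 st.py
```

```text
14.1 [ 0.52364862 -0.1616977   0.08664854] F dock -2.496799514313088 0.17103623592734465 T [0.55 0.02 0.02] 0.015809596464058554 tcp dock [-0.0903 -0.0031] ctr x 0.004678659455503012 ang 0.0073479243889458005
```

Emit:
apply_moves --plan '[{"jaw":0,"translation":[0,1,0],"twist":[0,0,0]},{"jaw":0,"translation":[0,2,0],"twist":[0,0,0]},{"jaw":0,"translation":[0,3,0],"twist":[0,0,0]},{"jaw":0,"translation":[0,3,0],"twist":[0,0,0]}]'

```text
time: 14.5
tcp_pos: [0.5235, -0.1651, 0.0867]
orientation: [0.999, -0.038, 0.0, 0.0]
ft_force: [-0.3, -0.4, 0.3]
gripper_width: 0.0157
grasp_force: 10.0
```

```bash
python3 st.py
```

```text
14.5 [ 0.5234864  -0.165135    0.08666933] F dock 0.4628228662139881 -0.23047317974484113 T [-0.05  0.05  0.03] 0.01574188618584939 tcp dock [-0.0869 -0.003 ] ctr x 0.00811843498780658 ang 0.00043970434689393585
```

Emit:
apply_moves --plan '[{"jaw":0,"translation":[0,1,0],"twist":[0,0,0]},{"jaw":0,"translation":[0,2,0],"twist":[0,0,0]},{"jaw":0,"translation":[0,2,0],"twist":[0,0,0]}]'

```text
time: 14.8
tcp_pos: [0.5233, -0.1669, 0.0867]
orientation: [0.999, -0.038, 0.0, 0.0]
ft_force: [-0.6, -1.9, 0.9]
gripper_width: 0.0159
grasp_force: 10.0
```

```bash
python3 st.py
```

```text
14.8 [ 0.5233463  -0.16694786  0.08665729] F dock 1.9247404370829082 -0.49552886180577477 T [-0.21  0.01 -0.05] 0.01588873054994174 tcp dock [-0.0851 -0.003 ] ctr x 0.009936705726654005 ang 0.0061678884667729795
```

Now the catch is pulling the caddy inward (+1.9 N). I'll follow it to the buffers.

Emit:
apply_moves --plan '[{"jaw":0,"translation":[0,1,0],"twist":[0,0,0]},{"jaw":0,"translation":[0,2,0],"twist":[0,0,0]},{"jaw":0,"translation":[0,2,0],"twist":[0,0,0]}]'

```text
time: 15.1
tcp_pos: [0.5232, -0.1689, 0.0867]
orientation: [0.999, -0.038, 0.0, 0.0]
ft_force: [-0.3, -2.3, -0.7]
gripper_width: 0.0153
grasp_force: 10.0
```

```bash
python3 st.py
```

```text
15.1 [ 0.52320592 -0.1689034   0.08667077] F dock 2.3089723811818765 -0.17215606240311346 T [-0.38 -0.02  0.02] 0.015327801747319708 tcp dock [-0.0831 -0.003 ] ctr x 0.011897258843537845 ang 0.005978725803714673
```

Emit:
apply_moves --plan '[{"jaw":0,"translation":[0,0.7,0],"twist":[0,0,0]},{"jaw":0,"translation":[0,1.4,0],"twist":[0,0,0]},{"jaw":0,"translation":[0,1.4,0],"twist":[0,0,0]}]'

```text
time: 15.4
tcp_pos: [0.5231, -0.1697, 0.0867]
orientation: [0.999, -0.038, 0.0, -0.0]
ft_force: [0.0, -0.0, -1.9]
gripper_width: 0.0158
grasp_force: 10.0
```

```bash
python3 st.py
```

```text
15.4 [ 0.5231135  -0.16967559  0.08667638] F dock 0.04031034468293306 0.03337565706820202 T [-0.08 -0.03 -0.06] 0.01582712916253667 tcp dock [-0.0823 -0.0031] ctr x 0.012674213036384871 ang 0.00405033787609637
```

The force is balanced at home, with the nose on the buffers. I'll release and lift.

Emit:
apply_moves --plan '[{"jaw":0.25,"translation":[0,0,0],"twist":[0,0,0]},{"jaw":0.5,"translation":[0,0,0],"twist":[0,0,0]},{"jaw":0.6,"translation":[0,0,0],"twist":[0,0,0]},{"jaw":0.6,"translation":[0,0,0],"twist":[0,0,0]},{"jaw":0.6,"translation":[0,0,0],"twist":[0,0,0]}]'

```text
time: 15.9
tcp_pos: [0.523, -0.1697, 0.0867]
orientation: [0.999, -0.037, -0.0, -0.0]
ft_force: [-0.7, 0.2, 0.6]
gripper_width: 0.0504
grasp_force: 0.0
```

Emit:
apply_moves --plan '[{"jaw":0.6,"translation":[0,0,-5],"twist":[0,0,0]},{"jaw":0.6,"translation":[0,0,-25],"twist":[0,0,0]},{"jaw":0.6,"translation":[0,0,-60],"twist":[0,0,0]},{"jaw":0.6,"translation":[0,0,-100],"twist":[0,0,0]},{"jaw":0.6,"translation":[0,0,-140],"twist":[0,0,0]}]'

```text
time: 16.4
tcp_pos: [0.5227, -0.1696, 0.2283]
orientation: [0.999, -0.038, -0.0, -0.0]
ft_force: [0.5, 0.9, 0.0]
gripper_width: 0.0558
grasp_force: 0.0
```

Emit:
apply_moves --plan '[{"jaw":0.6,"translation":[-40,-30,0],"twist":[0,0,0]},{"jaw":0.6,"translation":[-80,-60,0],"twist":[0,0,0]},{"jaw":0.6,"translation":[-120,-90,0],"twist":[0,0,0]},{"jaw":0.6,"translation":[-120,-90,0],"twist":[0,0,0]}]'

```text
time: 16.8
tcp_pos: [0.4051, -0.067, 0.2265]
orientation: [0.999, -0.036, -0.001, -0.001]
ft_force: [-0.3, -0.3, -0.6]
gripper_width: 0.0558
grasp_force: 0.0
```

```bash
python3 st.py
python3 - <<'E'
from h import *
im,d=camera('scene'); cv2.imwrite('pics/v6.png',cv2.resize(im[190:340,60:260],(800,600),interpolation=cv2.INTER_CUBIC))
E
```

```text
16.8 [ 0.40510598 -0.06702636  0.22651851] F dock 0.3066239884033476 -0.29858879183207115 T [0.02 0.   0.01] 0.0557532788067477 tcp dock [-0.1758 -0.1285] ctr x -0.08082435994940909 ang 0.13793837000431378
```

View pics/v6.png

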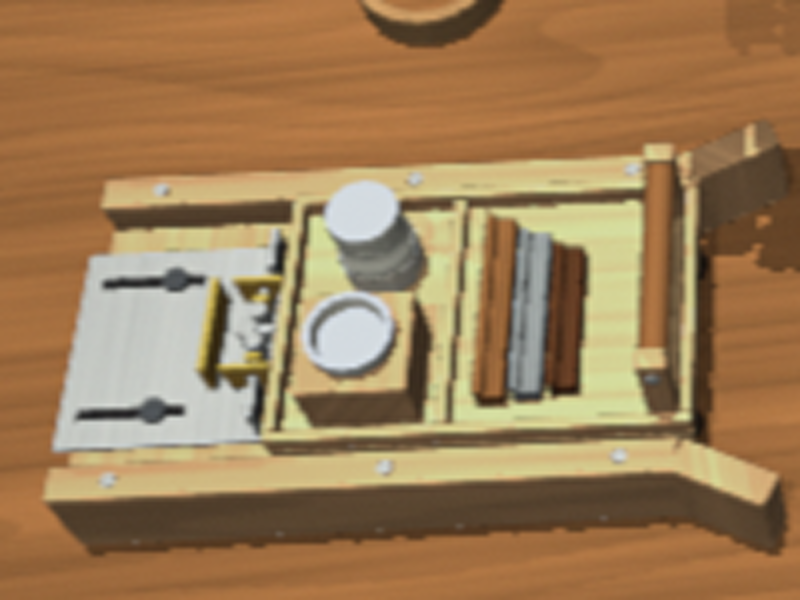

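The picture shows the nose on both buffers (280,240 and 255,420), the tongue head between the rollers (265,335), and the jar upright at (370,230). The caddy is square in the bay, so I'm handing in.

```bash
python3 -c "
from rig import robot; print(robot.job_done())"
```

```text
the job is handed in; nothing more can be done
None
```

I parked the caddy nose-first on its buffers with the tongue clicked into the catch and the jar upright, then let go and handed the job in at about 17 s; no verdict came back, and I never saw the castors directly, only rolled it 120 mm straight first.

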